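Level the sprung shelf board with its levelling foot

TASK

Pick up the spirit level and lay it upright on the shelf board, long side flush against the raised steel fence at the board's far edge and about midway along it, and let go of it. Then take the round knob of the levelling foot, press it down gently so that the foot stands on its pad, and turn it until the bubble lies centred between the two lines, the level staying in place against the fence. Finish while still gripping the knob and holding it pressed down, bubble centred (let go and the board springs up); leave the other things on the bench where they are.

Things in the scene. Friction and masses are not known exactly. Their poses are not given: they have to be found in the camera images.
- level_mid (a point): Centre of the loose aluminium spirit level (0.25 kg): a bar 30 mm thick (x), 226 mm long (y), 54 mm high (z, up); this point is 27 mm above its underside. Grasp it across the thickness. It starts on the bench right of the board. It may lie either way round. The vial with the bubble is in the middle of its top.
- bubble (a joint): Position (m) of the white bubble (16 mm long) in the vial on the level, along the level's own +y: 0 = centred, +-0.005 = just between the two black lines (26 mm apart), +-0.020 = end of the vial. It runs to the higher end, about 13 mm per rad of knob turn while the foot stands on its pad, and needs about 1 s to settle.
- seat (a point): Point on top of the plywood board (145 mm in x, 288 mm in y, about 69 mm above the bench) at the foot of its fence, midway along it. x: square into the fence, away from the robot; y: along the fence, to the left; z: up. The fence is a steel strip 8 mm proud of the board. A level lying flush has its centre at x = -15, z = +27 mm here. The board rocks about x at y = -20 mm and starts 0.045 rad knob end up.
- knob_mid (a point): Half-way up the round black knob (36 mm across, 32 mm tall), on its upright axis. It stands 16 mm over a grey metal carriage at the near right end of the board: with the board level, x = -97, y = -165, z = +32 mm from seat. Springs hold the carriage up; it slides straight down with that end of the board. Grip the knob's rim at any yaw, from above.
- push (a joint): How far the knob is pushed down relative to the carriage (m), on a spring of 900 N/m: 0 = free, 0.010 = hard stop. Pressed, the carriage first sinks 9 to 12 mm at about 4 N (push reads about 0.004) until the foot meets its pad; from there only the knob yields, so 0.006 or more means the foot is standing.
- screw: The knob with its screw; origin on the axis at the carriage's top. Turned clockwise seen from above it extends the foot 4.2 mm per rad and, with the foot on its pad, raises this end of the board as much. At the start the foot is wound in too far, by 0.7 to 1.3 rad. The knob stays as turned.
- foot: The levelling foot under the carriage, below the knob: steel screw with a 22 mm rubber foot; origin at the centre of its underside.
- pad: Round steel pad, 30 mm across, 6 mm high, fixed on the stand under the foot; origin at the centre of its underside.
- glue_stick: Bystander: glue stick, white and orange, standing, 28 mm thick, 95 mm tall; origin at its underside.
- note_pad: Bystander: pad of yellow notes, 70x76x14 mm; origin at its underside.
- carton_s3: Bystander: small brown carton, 55x105x35 mm; origin at its underside.
- level: The spirit level as a body; origin at the centre of its underside.

How it is judged:
By the outcome, as a careful person would: the job done as asked, in the order asked, and still so for the second after the job is handed in, while the arm keeps its last pose, push and grip.
It also fails if it takes over 64 s, if anything falls off the work surface, if the arm or the gripper's body presses on something with over 40 N, if the wrist force passes 120 N, or if a joint passes its speed limit or range.

ROBOT

A 7-joint arm with a two-finger parallel gripper is mounted at the origin on the work surface; the furniture and walls round the work are solid. World frame = base frame: x ahead of the robot, y to its left, z up, the work surface at z = 0. Lengths are in m, angles in rad, forces in N, time in s.
With the tool pointing down it reaches from about 0.4 to 0.875 m from the base axis. Payload 6.5 kg.
Tool frame: the origin (TCP) lies at the very end of the fingers, on their centre line; the grasp point (between the pads) lies r.pinch_z behind it (r.pinch_z is the distance from the TCP to the grasp point, in m); z points along the fingers, x is the direction in which the jaws open and shut, and the axes are right-handed (so a half turn about z gives the same grasp; the last joint's range is limited). The gripper opens to 85 mm and grips with 20 to 120 N. Pads are 22 mm wide; open, the fingers measure 114 mm over their backs; the gripper's body (76 mm by 85 mm) begins 54 mm behind the grasp point. The pads swing forward as they close: fully open they stand 13 mm farther back than shut.
Start: joints at [-0.066, 0.536, -0.004, 1.538, 0.003, 1.067, -0.071], TCP at [0.65, 0, 0.231] pointing down, gripper open.
Joint ranges: [-2.7, 2.7], [-0.37, 2.16], [-1.27, 1.26], [0.24, 2.4], [-1.31, 4.45], [0.19, 1.91], [-2.76, 2.76]. Speed limits (rad/s): [2.39, 2.39, 3.14, 3.14, 3.14, 3.14, 3.14].

INTERFACE

Orientations are given as [roll, pitch, yaw] about the fixed x, y, z axes, in that order (R = Rz(yaw) Ry(pitch) Rx(roll)).
In Python, from station import r, optics gives the robot as it stands.
- The arm moves only by the tool drive_tool, never from a script. Its argument "plan" is text: rows parted by semicolons, each of 6 numbers parted by spaces: the shift along the tool's x, y, z in cm, then the turn, a rotation vector about the tool's x, y, z in degrees. A call has exactly 8 rows; each row is the pose to reach, as a shift and turn from the pose commanded when the call began, along the tool's axes at that moment; what a row does not reach only later rows make up. A row lasts 1/8 s, in which the tool goes at most 62.5 mm and 10.7 degrees, less where a joint would pass 70% of its speed; a pose out of reach is approached as far as the arm can. A call with a gripper value outside its range is refused whole. "hand" is the closure, from -1 (fully open) to 1 (shut), set as the call begins (left out, the last holds). The fingers move at their own pace and stop on an object; "grip_force" is the grip in N (left out, the last holds). Time passes only in rows, so rows that repeat a pose let the fingers close, or fill a call up. It gives the time, the measured TCP pose, the force and the opening at its end, in the units of the state.
- r.observe(): the state, without advancing time (a new reading comes with each control period).
- optics.capture(name): name is "scene" or "side" or "wrist"; returns (picture, depth): 384x512x3 uint8, blue, green, red; 384x512 float32, m along the optical axis (not along the pixel's ray), 0 where there is no reading.
- optics.camera_params(name): a dict with "vertical_fov" (degrees; the focal length in pixels is half the picture's height over the tangent of half this angle, whatever the lens; pixels are square), "cx", "cy" (the principal point, pixels), "view" (4x4, takes a point from world to camera coordinates). Camera axes: x right, y up, looking along -z (the intrinsics and any distortion apply to the point x, -y, -z); pixel columns grow to the right and rows downward; lengths in m; the calibration is good to about 2 mm. A picture is of the moment at which its call begins: read the wrist's pose just before it. camera_params takes no time and is no camera call; for the wrist camera it gives the pose at the moment of the call.
- r.hand_in(): hands the job in, once; it reports no verdict.
The state is a dict: "clock": time; "qpos": joint angles; "joint_vel": joint speeds; "effort": joint torques, N m; "tool_pos": TCP position; "ee_rot": TCP orientation; "force": force on the tool from outside, world axes, zero at the start; "torque": the same for the moment, N m; "opening": finger opening in m.
Only numpy, scipy, OpenCV 4.12 (cv2) and the standard library are available. Lean on these libraries where they do the work, as an engineer would, in place of code of your own. Each camera call takes 0.05 s, during which the arm holds its last target.

## Working session

There is one attempt and no reset: what is moved stays moved. The work goes in short steps, Python scripts to look and compute and a tool call to move; the robot and the scene stay as the last step left them, time stands still between calls to the robot, and variables do not carry over. Pictures are saved under pics/ and viewed, and the job is handed in when it is done.

Besides the shell and the picture viewer there is one more tool, called after "Emit:" as name(argument=value, ...) on one line, values as JSON. drive_tool: Moves the arm, as the interface text tells. Its arguments: {"type":"object","properties":{"plan":{"type":"string"},"hand":{"type":"number"},"grip_force":{"type":"number"}},"required":["plan"]}

```bash
ls; mkdir -p pics; python3 - <<'E'
from station import r, optics
import cv2,numpy as np
s=r.observe()
print(s, r.pinch_z)
for n in ["scene","side","wrist"]:
    p=optics.camera_params(n)
    print(n,p)
    im,d=optics.capture(n)
    cv2.imwrite(f"pics/{n}0.png",im); np.save(f"pics/{n}0_d.npy",d)
E
```

```text
pics
{'clock': 0.0, 'qpos': array([-0.06621384,  0.53717865, -0.00442351,  1.53885914,  0.00258887,
        1.06727475, -0.07120824]), 'joint_vel': array([ 6.31341807e-04, -1.66862623e-03,  1.52626735e-03, -2.52646263e-04,
        3.52392101e-04,  3.81111013e-04, -1.36845709e-06]), 'effort': array([-4.51575825e-04, -5.83398092e+01,  1.04865700e+00, -2.59097242e+01,
        1.23920938e-02,  9.44124302e-03, -7.87308863e-06]), 'tool_pos': array([ 6.49381336e-01, -1.45889926e-05,  2.30410579e-01]), 'ee_rot': array([3.14146885e+00, 1.70969678e-03, 5.90355688e-05]), 'force': array([-0.41438646,  0.06444107,  0.73060726]), 'torque': array([0.00096065, 0.03791079, 0.03037127]), 'opening': 0.08515120056074064} 0.0187
scene {'vertical_fov': 56.5918971338092, 'cx': 247.10533171227752, 'cy': 187.04757500959843, 'view': array([[ 0.8834417 , -0.46834728, -0.01347558, -0.44913057],
       [ 0.33738363,  0.61592201,  0.71190756, -0.27579355],
       [-0.32512006, -0.63347526,  0.70214389, -0.92054592],
       [ 0.        ,  0.        ,  0.        ,  1.        ]])}
side {'vertical_fov': 52.809000978242864, 'cx': 246.04040162126924, 'cy': 200.4046797275642, 'view': array([[ 0.994788  , -0.100695  ,  0.01604201, -0.52555708],
       [ 0.04240919,  0.55167422,  0.8329808 , -0.10894038],
       [-0.09272696, -0.82795898,  0.55306929, -1.34367499],
       [ 0.        ,  0.        ,  0.        ,  1.        ]])}
wrist {'vertical_fov': 67.32249271388342, 'cx': 252.44993277035812, 'cy': 194.76107431777098, 'view': array([[ 9.99998712e-01, -1.05052912e-03, -1.21377962e-03,
        -6.49892719e-01],
       [ 6.19405345e-04,  9.50085078e-01, -3.11990321e-01,
         4.06044949e-02],
       [ 1.48094882e-03,  3.11989167e-01,  9.50084505e-01,
        -3.80229636e-01],
       [ 0.00000000e+00,  0.00000000e+00,  0.00000000e+00,
         1.00000000e+00]])}
```

View pics/scene0.png

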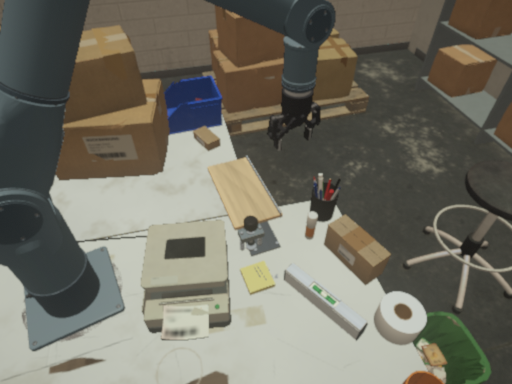

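View pics/side0.png

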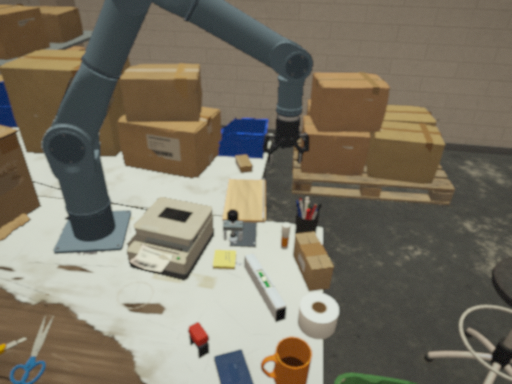

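View pics/wrist0.png

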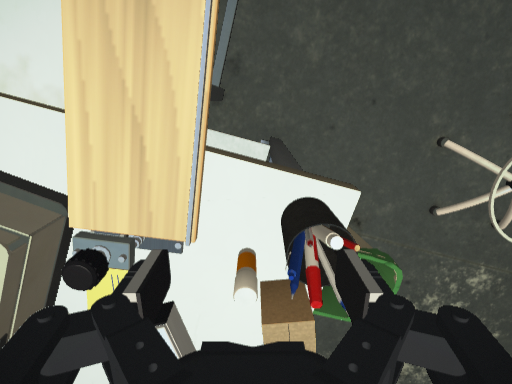

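```bash
cat > h.py <<'E'
import numpy as np,cv2
def K(p):
    f=192/np.tan(np.radians(p["vertical_fov"]/2)); return f,p["cx"],p["cy"]
def world(p,d):
    f,cx,cy=K(p); v,u=np.mgrid[:384,:512]
    P=np.stack([(u-cx)/f*d,-(v-cy)/f*d,-d],-1)
    V=np.array(p["view"]); return (P-V[:3,3])@V[:3,:3]
def onplane(p,uv,z):
    f,cx,cy=K(p); uv=np.atleast_2d(uv).astype(float)
    V=np.array(p["view"]); c=-V[:3,:3].T@V[:3,3]
    D=np.stack([(uv[:,0]-cx)/f,-(uv[:,1]-cy)/f,-np.ones(len(uv))],-1)@V[:3,:3]
    return c+D*((z-c[2])/D[:,2])[:,None]
def proj(p,P):
    f,cx,cy=K(p); V=np.array(p["view"]); q=np.atleast_2d(P)@V[:3,:3].T+V[:3,3]
    return np.stack([cx+f*q[:,0]/-q[:,2],cy-f*q[:,1]/-q[:,2]],-1)
E
python3 - <<'E'
from station import r, optics
from h import *
np.set_printoptions(precision=4,suppress=True)
pts={"scene":[(215,360),(255,278),(362,240),(322,292),(300,275),(350,318),(245,190),(250,222),(312,216),(185,243)],
"side":[(225,259),(265,285),(233,214),(246,200),(285,232)],
"wrist":[(130,100),(85,268),(245,260),(110,285),(203,100),(225,180),(245,140),(172,320)]}
for n in pts:
    p=optics.camera_params(n); W=world(p,np.load(f"pics/{n}0_d.npy"))
    for u,v in pts[n]: print(n,u,v,W[v,u])
    if n!='wrist' or 1:
        im=cv2.imread(f"pics/{n}0.png")
        if n=='scene':cv2.imwrite("pics/crop_s.png",cv2.resize(im[150:350,180:420],None,fx=3.3,fy=3,interpolation=cv2.INTER_CUBIC)[:600,:800])
E
```

```text
scene 215 360 [ 0.256  -0.3228  0.0017]
scene 255 278 [ 0.4321 -0.1885  0.0112]
scene 362 240 [ 0.7052 -0.2639  0.0898]
scene 322 292 [ 0.5421 -0.3212  0.055 ]
scene 300 275 [ 0.5231 -0.2561  0.0522]
scene 350 318 [ 0.5591 -0.4037  0.0549]
scene 245 190 [0.5344 0.0607 0.0691]
scene 250 222 [ 0.4669 -0.0977  0.1235]
scene 312 216 [ 0.6384 -0.1369  0.0919]
scene 185 243 [ 0.2946 -0.08    0.1232]
side 225 259 [ 0.4419 -0.1946  0.0163]
side 265 285 [ 0.5454 -0.3479  0.0502]
side 233 214 [ 0.4742 -0.1015  0.1217]
side 246 200 [0.5325 0.0537 0.0698]
side 285 232 [ 0.6382 -0.1456  0.0729]
wrist 130 100 [0.5262 0.0796 0.066 ]
wrist 85 268 [ 0.4835 -0.0792  0.1236]
wrist 245 260 [ 0.6401 -0.1223  0.0367]
wrist 110 285 [ 0.4412 -0.1778  0.0134]
wrist 203 100 [0.6005 0.0795 0.0681]
wrist 225 180 [ 0.6131 -0.0228 -0.0017]
wrist 245 140 [ 0.6245 -0.0476 -0.6012]
wrist 172 320 [ 0.5318 -0.227   0.0288]
```

View pics/crop_s.png

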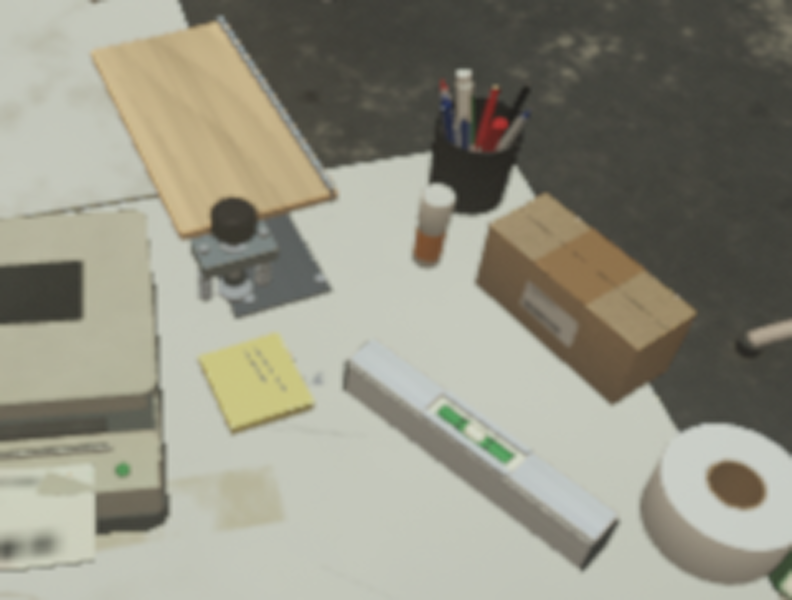

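```bash
python3 - <<'E'
from station import r, optics
from h import *
np.set_printoptions(precision=4,suppress=True)
for n in ["scene","side"]:
    p=optics.camera_params(n); W=world(p,np.load(f"pics/{n}0_d.npy")); im=cv2.imread(f"pics/{n}0.png")
    X,Y,Z=W[...,0],W[...,1],W[...,2]
    m=(X>0.46)&(X<0.64)&(Y<-0.19)&(Y>-0.46)&(Z>0.046)&(Z<0.06)
    c,_=max([(c,cv2.contourArea(c)) for c in cv2.findContours(m.astype(np.uint8),cv2.RETR_EXTERNAL,cv2.CHAIN_APPROX_NONE)[0]],key=lambda t:t[1])
    mm=np.zeros(m.shape,np.uint8); cv2.drawContours(mm,[c],-1,1,-1); mm=(mm>0)&m
    P=W[mm]; print(n,'level',mm.sum(),np.median(P[:,2]),cv2.minAreaRect((P[:,:2]*1000).astype(np.float32)))
    # colour: mask bright top, ray to z=.054
    # knob: dark pixels near
    m=(X>0.42)&(X<0.53)&(Y<-0.05)&(Y>-0.14)&(im.max(2)<60)&(Z>0.09)
    P=W[m]; print('knob',len(P),np.percentile(P,[2,50,98],axis=0)); t=P[P[:,2]>np.percentile(P[:,2],98)-0.004]; print('top',len(t),cv2.minEnclosingCircle((t[:,:2]*1000).astype(np.float32)),np.median(t[:,2]))
    # board
    m=(X>0.40)&(X<0.70)&(Y<0.35)&(Y>-0.1)&(Z>0.05)&(Z<0.095)&(im[...,2].astype(int)-im[...,0]>35)
    mm=cv2.morphologyEx(m.astype(np.uint8),cv2.MORPH_OPEN,np.ones((3,3)))>0
    P=W[mm]; print('board',len(P),cv2.minAreaRect((P[:,:2]*1000).astype(np.float32)))
    A=np.c_[P[:,:2],np.ones(len(P))]; print('plane',np.linalg.lstsq(A,P[:,2],rcond=None)[0])
n='wrist';p=optics.camera_params(n); W=world(p,np.load(f"pics/{n}0_d.npy"));im=cv2.imread("pics/wrist0.png")
for v in (20,60,100,140,180,220):
    row=[(u,*(W[v,u]*1000).round(),*im[v,u]) for u in range(184,228,3)]
    print(v,[(a[0],a[1:4],tuple(int(x) for x in a[4:])) for a in row])
cv2.imwrite("pics/wcrop.png",cv2.resize(im[0:300,50:260],None,fx=2.8,fy=2,interpolation=cv2.INTER_CUBIC))
E
```

```text
scene level 1183 0.05306375608774473 ((545.038818359375, -328.64617919921875), (33.02152633666992, 221.59384155273438), 16.745309829711914)
knob 216 [[ 0.4547 -0.1101  0.1057]
 [ 0.4983 -0.0522  0.6315]
 [ 0.5285 -0.0501  0.6425]]
top 29 ((482.14031982421875, -52.0262451171875), 18.907203674316406) 0.6402312038209929
board 2819 ((526.0684814453125, 73.24283599853516), (290.19873046875, 136.51766967773438), 82.06698608398438)
plane [-0.0015 -0.0457  0.0712]
side level 684 0.054056122557809026 ((546.228515625, -328.13055419921875), (31.294397354125977, 223.8935089111328), 16.21245574951172)
knob 76 [[ 0.4484 -0.1106  0.1   ]
 [ 0.4715 -0.1043  0.1188]
 [ 0.4838 -0.0691  0.3908]]
top 2 ((431.1717529296875, -51.47117614746094), 7.4141058921813965) 0.6594014675351247
board 1516 ((532.0618286132812, 72.3363037109375), (293.94061279296875, 143.93060302734375), 81.76155090332031)
plane [ 0.0031 -0.0407  0.0706]
20 [(184, (np.float64(586.0), np.float64(151.0), np.float64(63.0)), (148, 205, 227)), (187, (np.float64(589.0), np.float64(151.0), np.float64(63.0)), (147, 204, 226)), (190, (np.float
[... 6481 characters left out ...]
t64(-81.0), np.float64(-0.0)), (234, 240, 232)), (205, (np.float64(583.0), np.float64(-80.0), np.float64(0.0)), (235, 241, 233)), (208, (np.float64(588.0), np.float64(-80.0), np.float64(1.0)), (234, 241, 233)), (211, (np.float64(591.0), np.float64(-81.0), np.float64(-2.0)), (234, 240, 233)), (214, (np.float64(596.0), np.float64(-81.0), np.float64(-1.0)), (235, 241, 233)), (217, (np.float64(600.0), np.float64(-80.0), np.float64(1.0)), (234, 241, 233)), (220, (np.float64(604.0), np.float64(-81.0), np.float64(-0.0)), (235, 241, 233)), (223, (np.float64(609.0), np.float64(-80.0), np.float64(0.0)), (234, 240, 233)), (226, (np.float64(613.0), np.float64(-81.0), np.float64(-1.0)), (235, 240, 233))]
```

View pics/wcrop.png

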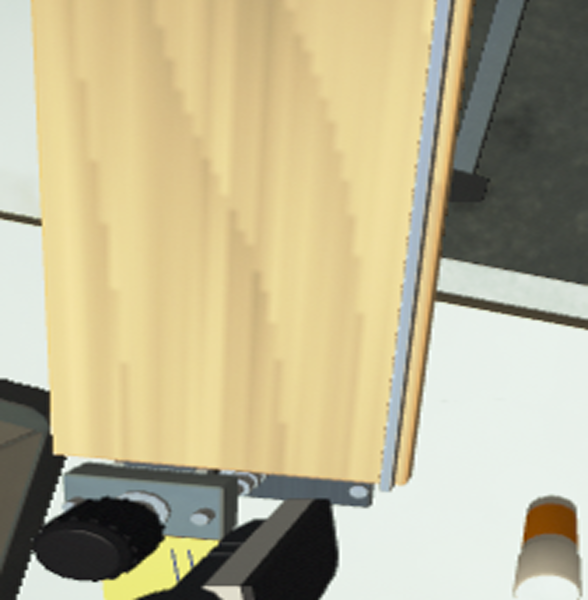

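Emit:
drive_tool(plan="-1.7 5.5 0 0 0 -3; -3.4 11 1 0 0 -6; -5.2 16.5 3 0 0 -9; -7 22 6 0 0 -12; -8.6 27.5 8 0 0 -14; -10 31.5 10 0 0 -16.5; -10.4 32.8 10 0 0 -16.5; -10.4 32.8 10 0 0 -16.5", hand=-1, grip_force=40)

```text
clock: 1.15
tool_pos: [0.5459, -0.3285, 0.1314]
ee_rot: [3.142, -0.0, 0.286]
force: [-0.4, 0.1, 0.6]
opening: 0.0855
```

```bash
python3 - <<'E'
from station import r, optics
from h import *
np.set_printoptions(precision=4,suppress=True)
s=r.observe(); print(s['clock'],s['tool_pos'],s['ee_rot'],s['qpos'])
p=optics.camera_params("wrist"); im,d=optics.capture("wrist"); cv2.imwrite("pics/w1.png",im); W=world(p,d)
X,Y,Z=W[...,0],W[...,1],W[...,2]
m=(X>0.46)&(X<0.64)&(Y<-0.19)&(Y>-0.46)&(Z>0.046)&(Z<0.06)
P=W[m]; print(m.sum(),np.median(P[:,2]),cv2.minAreaRect((P[:,:2]*1000).astype(np.float32)))
E
```

```text
1.15 [ 0.5459 -0.3285  0.1314] [ 3.1416 -0.0002  0.2861] [ 0.4848  0.6282 -0.0194  1.6489  0.0148  0.8645  0.7456]
10360 0.05366170269296511 ((555.2156982421875, -343.0666198730469), (80.005615234375, 264.0354309082031), 29.980857849121094)
```

View pics/w1.png

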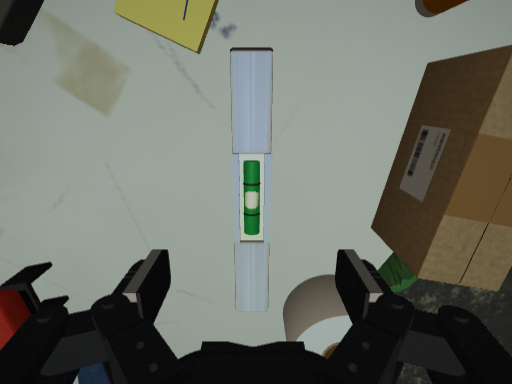

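```bash
python3 - <<'E'
from station import r, optics
from h import *
np.set_printoptions(precision=4,suppress=True)
p=optics.camera_params("wrist")
q=onplane(p,[(231,49),(272,49),(236,310),(268.5,310),(251,200)],0.054); print(q, q[:4].mean(0), np.degrees(np.arctan2(*(q[:2].mean(0)-q[2:4].mean(0))[[0,1]])))
E
```

```text
[[ 0.5015 -0.2228  0.054 ]
 [ 0.5286 -0.2148  0.054 ]
 [ 0.5629 -0.4321  0.054 ]
 [ 0.5918 -0.4236  0.054 ]
 [ 0.5458 -0.3248  0.054 ]] [ 0.5462 -0.3233  0.054 ] -16.5921582333303
```

Emit:
drive_tool(plan="0 0 3 0 0 0; 0 0 6 0 0 0; 0 0 9 0 0 0; 0 -0.1 11 0 0 0; 0 -0.1 11.3 0 0 0; 0 -0.1 11.3 0 0 0; 0 -0.1 11.3 0 0 0; 0 -0.1 11.3 0 0 0")

```text
clock: 2.2
tool_pos: [0.5463, -0.3274, 0.0192]
ee_rot: [3.141, -0.001, 0.288]
force: [0.6, -0.2, 0.2]
opening: 0.0856
```

Emit:
drive_tool(plan="0 0 0 0 0 0; 0 0 0 0 0 0; 0 0 0 0 0 0; 0 0 0 0 0 0; 0 0 0 0 0 0; 0 0 0 0 0 0; 0 0 -0.5 0 0 0; 0 0 -1 0 0 0", hand=1, grip_force=50)

```text
clock: 3.2
tool_pos: [0.5454, -0.3268, 0.0282]
ee_rot: [-3.141, 0.001, 0.288]
force: [-0.1, 1.1, -2.5]
opening: 0.0292
```

Emit:
drive_tool(plan="0 0 -4 0 0 0; 0 0 -9 0 0 0; 0 0 -14 0 0 0; 0 0 -18 0 0 0; 1 -3 -20 0 0 2; 2.8 -8 -20 0 0 6; 4.5 -13 -20 0 0 10; 6.2 -18 -20 0 0 14")

```text
clock: 4.2
tool_pos: [0.5537, -0.1351, 0.2285]
ee_rot: [-3.141, -0.0, 0.041]
force: [1.0, 0.2, -2.7]
opening: 0.0296
```

Emit:
drive_tool(plan="1.7 -4.6 0 0 0 3; 3.4 -9.3 0 0 0 6; 5.1 -13.9 0 0 0 9; 6.1 -17 0 0 0 10.7; 6.6 -18.5 0 0 0 10.7; 6.6 -18.5 0 0 0 10.7; 6.6 -18.5 0 0 0 10.7; 6.6 -18.5 0 0 0 10.7")

```text
clock: 5.2
tool_pos: [0.6118, 0.0488, 0.2284]
ee_rot: [3.141, -0.0, -0.145]
force: [-0.4, 0.1, -2.5]
opening: 0.0293
```

```bash
python3 - <<'E'
from station import r, optics
from h import *
np.set_printoptions(precision=4,suppress=True)
s=r.observe(); print(s['clock'],s['tool_pos'],s['ee_rot'],s['qpos'])
p=optics.camera_params("wrist"); im,d=optics.capture("wrist"); cv2.imwrite("pics/w2.png",im); np.save("pics/w2_d.npy",d); np.save("pics/w2_v.npy",p['view'])
E
```

```text
5.2 [0.6118 0.0488 0.2284] [ 3.1407 -0.     -0.1455] [-0.1361  0.4774 -0.0238  1.6416  0.0138  1.023  -0.3099]
```

View pics/w2.png

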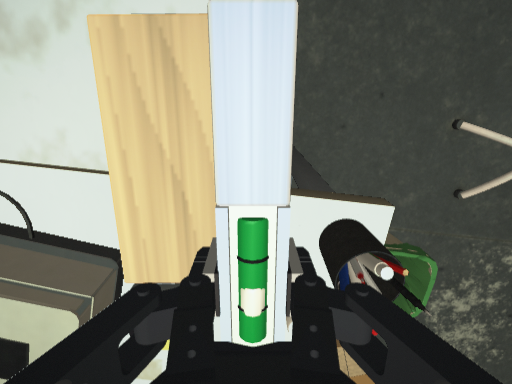

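```bash
python3 - <<'E'
from station import r, optics
from h import *
np.set_printoptions(precision=4,suppress=True)
p=optics.camera_params("wrist"); p['view']=np.load("pics/w2_v.npy"); W=world(p,np.load("pics/w2_d.npy"))
for uv,z in [((89,15),.0612),((124.5,282),.0740),((208,15),.0612)]:
    print(onplane(p,[uv],z), W[min(uv[1]+3,383),int(uv[0])+3])
c,s=np.cos(np.radians(8.2)),np.sin(np.radians(8.2))
for uv,z in [((89,15),.0612),((124.5,282),.0740)]:
    q=onplane(p,[uv],z)[0]; print("board frame",q[0]*c-q[1]*s,q[0]*s+q[1]*c)
# knob
for n in ["scene","side","wrist"]:
    p=optics.camera_params(n)
    if n=="wrist": p['view']=np.array([[ 9.99998712e-01, -1.05052912e-03, -1.21377962e-03,-6.49892719e-01],[ 6.19405345e-04,  9.50085078e-01, -3.11990321e-01,4.06044949e-02],[ 1.48094882e-03,  3.11989167e-01,  9.50084505e-01,-3.80229636e-01],[0,0,0,1]])
    W=world(p,np.load(f"pics/{n}0_d.npy")); im=cv2.imread(f"pics/{n}0.png")
    m=(np.hypot(W[...,0]-.473,W[...,1]+.088)<.04)&(W[...,2]>.095)&(W[...,2]<.14)&(im.max(2)<110)
    P=W[m]; zt=np.percentile(P[:,2],95); t=P[P[:,2]>zt-.004]
    print(n,len(P),zt,P[:,:2].min(0),P[:,:2].max(0),cv2.minEnclosingCircle((t[:,:2]*1000).astype(np.float32)))
E
```

```text
[[0.4836 0.2246 0.0612]] [0.4855 0.2219 0.0609]
[[ 0.4414 -0.0561  0.074 ]] [ 0.3985 -0.1072  0.0007]
[[0.594  0.2083 0.0612]] [0.6145 0.1547 0.2629]
board frame 0.4466136937271835 0.29129855720967057
board frame 0.44490835205608964 0.007388859156227452
scene 190 0.12367549186371646 [ 0.4541 -0.111 ] [ 0.4905 -0.0752] ((470.7174072265625, -92.60932922363281), 17.534791946411133)
side 105 0.12547651225095843 [ 0.4581 -0.111 ] [ 0.487  -0.0815] ((473.6766052246094, -95.89830780029297), 15.139634132385254)
wrist 1441 0.1236633120509903 [ 0.4555 -0.1094] [ 0.4927 -0.0704] ((473.5732727050781, -89.198974609375), 17.274093627929688)
```

Emit:
drive_tool(plan="-2.5 -0.5 0 -1 0 0; -4.7 -1.1 2 -2.6 0 0; -4.7 -1.1 5 -2.6 0 0; -4.7 -1.1 8 -2.6 0 0; -4.7 -1.1 11 -2.6 0 0; -4.7 -1.1 12.8 -2.6 0 0; -4.7 -1.1 12.8 -2.6 0 0; -4.7 -1.1 12.8 -2.6 0 0")

```text
clock: 6.25
tool_pos: [0.5679, 0.0684, 0.1014]
ee_rot: [3.097, -0.002, -0.143]
force: [-0.3, -0.1, -1.6]
opening: 0.0294
```

```bash
cat > look.py <<'E'
import sys
from station import r, optics
from h import *
np.set_printoptions(precision=4,suppress=True)
tag=sys.argv[1]; s=r.observe(); print(s['clock'],s['tool_pos'],s['ee_rot'],s['force'],s['torque'],s['opening'])
for n in sys.argv[2:]:
    p=optics.camera_params(n); im,d=optics.capture(n); cv2.imwrite(f"pics/{n}_{tag}.png",im); np.savez(f"pics/{n}_{tag}.npz",d=d,view=p['view'])
    if n=="scene": cv2.imwrite(f"pics/sc_{tag}.png",cv2.resize(im[130:280,180:330],None,fx=4,fy=4,interpolation=cv2.INTER_CUBIC))
    if n=="side": cv2.imwrite(f"pics/sd_{tag}.png",cv2.resize(im[140:260,200:320],None,fx=5,fy=5,interpolation=cv2.INTER_CUBIC))
E
python3 look.py 3 scene wrist side
```

```text
6.25 [0.5679 0.0684 0.1014] [ 3.0968 -0.0018 -0.1433] [-0.2588 -0.0502 -1.5813] [ 0.0468 -0.0508  0.002 ] 0.029386983214018583
```

View pics/sc_3.png

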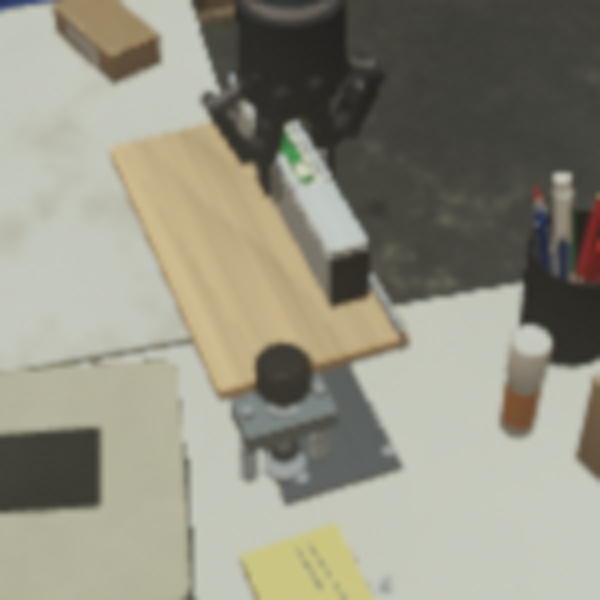

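View pics/wrist_3.png

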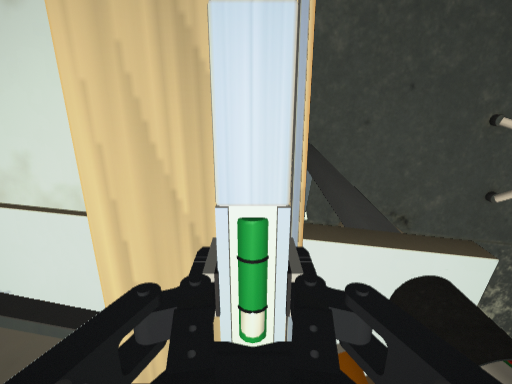

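View pics/sd_3.png

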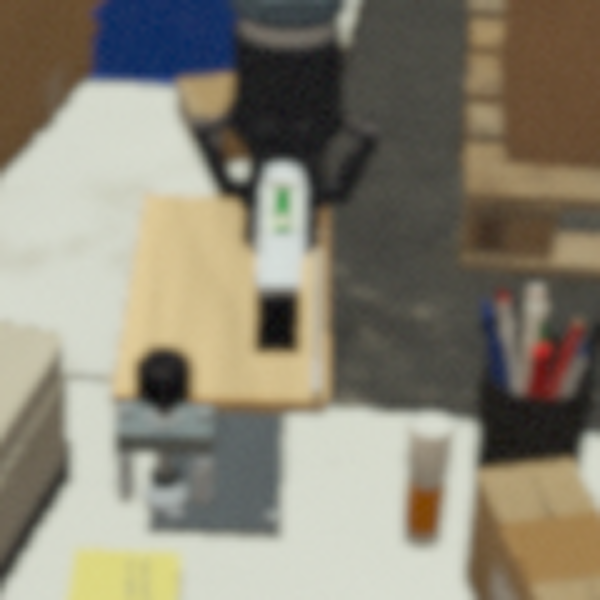

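Emit:
drive_tool(plan="0 0 0.4 0 0 0; 0 0 0.8 0 0 0; 0 0 1.0 0 0 0; 0 0 1.1 0 0 0; 0 0 1.2 0 0 0; 0 0 1.3 0 0 0; 0 0 1.3 0 0 0; 0 0 1.3 0 0 0")

```text
clock: 7.4
tool_pos: [0.5669, 0.0679, 0.0873]
ee_rot: [3.096, -0.0, -0.143]
force: [0.4, -0.2, -2.6]
opening: 0.0295
```

Emit:
drive_tool(plan="0 0 0.1 0 0 0; 0 0 0.2 0 0 0; 0 0 0.25 0 0 0; 0 0 0.25 0 0 0; 0 0 0.25 0 0 0; 0 0 0.25 0 0 0; 0 0 0.25 0 0 0; 0 0 0.25 0 0 0")

```text
clock: 8.4
tool_pos: [0.567, 0.0678, 0.0862]
ee_rot: [3.096, -0.0, -0.143]
force: [-5.9, -0.3, 12.7]
opening: 0.0293
```

Emit:
drive_tool(plan="0 0 -0.18 0 0 0; 0 0 -0.18 0 0 0; 0.3 0 -0.18 0 0 0; 0.6 0 -0.18 0 0 0; 0.8 0 -0.18 0 0 0; 1.0 0 -0.18 0 0 0; 1.1 0 -0.18 0 0 0; 1.1 0 -0.18 0 0 0")

```text
clock: 9.4
tool_pos: [0.5772, 0.0662, 0.0864]
ee_rot: [3.096, 0.001, -0.143]
force: [-1.9, -0.8, -1.5]
opening: 0.0295
```

Emit:
drive_tool(plan="0.1 0 0.05 0 0 0; 0.2 0 0.05 0 0 0; 0.3 0 0.05 0 0 0; 0.3 0 0.05 0 0 0; 0.3 0 0.05 0 0 0; 0.3 0 0.05 0 0 0; 0.3 0 0.05 0 0 0; 0.3 0 0.05 0 0 0")

```text
clock: 10.4
tool_pos: [0.5775, 0.0661, 0.0863]
ee_rot: [3.095, 0.006, -0.142]
force: [-12.6, -0.0, 10.9]
opening: 0.0295
```

Emit:
drive_tool(plan="-0.1 0 0 0 0 0; -0.15 0 -0.05 0 0 0; -0.15 0 -0.05 0 0 0; -0.15 0 -0.05 0 0 0; -0.15 0 -0.05 0 0 0; -0.15 0 -0.05 0 0 0; -0.15 0 -0.05 0 0 0; -0.15 0 -0.05 0 0 0")

```text
clock: 11.4
tool_pos: [0.5774, 0.0661, 0.0864]
ee_rot: [3.095, 0.003, -0.142]
force: [-5.2, -0.3, 2.0]
opening: 0.0291
```

Emit:
drive_tool(plan="0 0 0 0 0 0; 0 0 0 0 0 0; 0 0 0 0 0 0; 0 0 0 0 0 0; 0 0 -1 0 0 0; 0 0 -4 0 0 0; 0 0 -8 0 0 0; 0 0 -13 0 0 0", hand=-1)

```text
clock: 12.4
tool_pos: [0.5795, 0.0718, 0.2178]
ee_rot: [3.096, 0.001, -0.143]
force: [0.0, -0.5, -0.4]
opening: 0.0855
```

```bash
python3 look.py 4 scene wrist side
```

```text
12.4 [0.5795 0.0718 0.2178] [ 3.0959  0.001  -0.1431] [ 0.0096 -0.5017 -0.3841] [ 0.057  -0.0721 -0.0519] 0.08545107070418144
```

View pics/wrist_4.png

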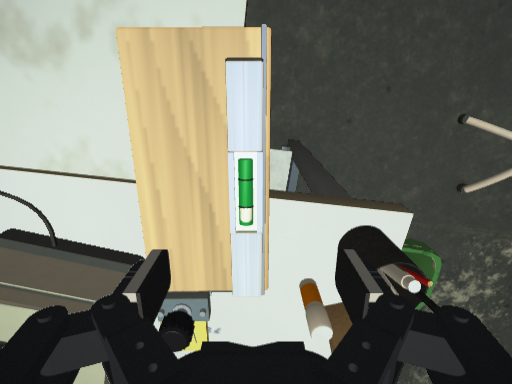

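View pics/sc_4.png

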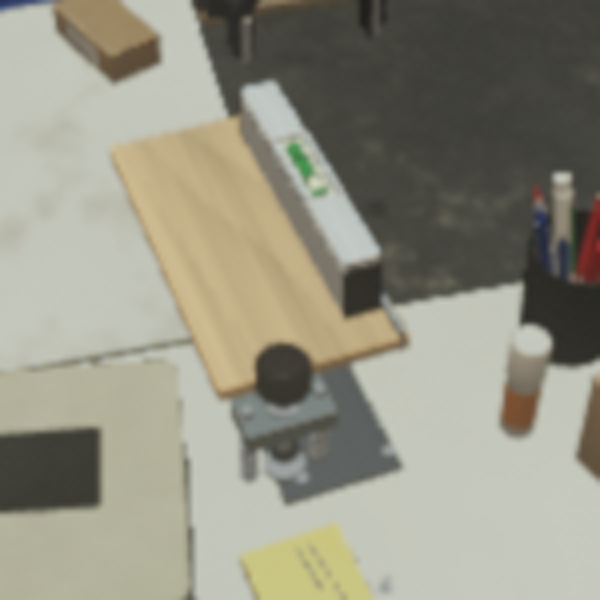

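```bash
python3 - <<'E'
from station import r, optics
from h import *
np.set_printoptions(precision=4,suppress=True)
p=optics.camera_params("wrist"); f=np.load("pics/wrist_4.npz"); p['view']=f['view']; W=world(p,f['d']); im=cv2.imread("pics/wrist_4.png")
c,s=.98953,.14436
B=np.stack([W[...,0]*c-W[...,1]*s,W[...,0]*s+W[...,1]*c,W[...,2]],-1)
m=(B[...,2]>.105)&(B[...,2]<.14)&(B[...,0]>.53)&(B[...,0]<.60)&(B[...,1]<.35)&(B[...,1]>-.05)
m[320:]=0
mm=cv2.morphologyEx(m.astype(np.uint8),cv2.MORPH_OPEN,np.ones((3,3)))>0
P=B[mm]; print(len(P),cv2.minAreaRect((P[:,:2]*1000).astype(np.float32)),P.min(0),P.max(0))
m=(B[...,2]>.055)&(B[...,2]<.085)&(B[...,0]>.43)&(B[...,0]<.56)&(B[...,1]<.35)&(B[...,1]>-.05)&(im[...,2].astype(int)-im[...,0]>50); m[300:]=0
mm=cv2.morphologyEx(m.astype(np.uint8),cv2.MORPH_OPEN,np.ones((3,3)))>0
P=B[mm]; print('board',len(P),P.min(0),P.max(0))
# level side edge vs fence line
for v in range(40,290,30):
    row=[(u,(B[v,u,:]*1000).round().astype(int).tolist()) for u in range(256,276,2)]; print(v,row)
q=[]
for uv,z in [((226,60),.117),((262,60),.117),((233,294),.1275),((264.5,294),.1275)]:
    w=onplane(p,[uv],z)[0]; print(w[0]*c-w[1]*s,w[0]*s+w[1]*c)
cv2.imwrite("pics/c4.png",cv2.resize(im[10:310,210:290],None,fx=6,fy=2,interpolation=cv2.INTER_CUBIC))
t=(B[...,0]>.45)&(B[...,0]<.52)&(B[...,1]>-.06)&(B[...,1]<.01)&(B[...,2]>.11)&(B[...,2]<.14)&(im.max(2)<90)
P=W[t]; zt=np.percentile(P[:,2],90); t=P[P[:,2]>zt-.005]; print('knob',len(t),zt,cv2.minEnclosingCircle((t[:,:2]*1000).astype(np.float32)))
E
```

```text
8048 ((562.4873657226562, 153.0189666748047), (30.096403121948242, 222.56143188476562), 0.32188743352890015) [0.5471 0.0417 0.1062] [0.5776 0.2643 0.1281]
board 24585 [0.4422 0.0072 0.0584] [0.5598 0.2937 0.0756]
40 [(256, [573, 283, 61]), (258, [575, 282, 63]), (260, [576, 283, 61]), (262, [578, 282, 70]), (264, [580, 281, 70]), (266, [582, 282, 69]), (268, [584, 283, 60]), (270, [586, 283, 62]), (272, [648, 399, -801]), (274, [655, 399, -798])]
70 [(256, [572, 254, 117]), (258, [573, 254, 117]), (260, [575, 254, 117]), (262, [576, 254, 117]), (264, [580, 256, 70]), (266, [582, 256, 70]), (268, [584, 257, 62]), (270, [586, 257, 61]), (272, [651, 300, -801]), (274, [658, 300, -803])]
100 [(256, [572, 232, 117]), (258, [573, 232, 118]), (260, [575, 232, 118]), (262, [577, 232, 117]), (264, [580, 230, 72]), (266, [583, 229, 64]), (268, [585, 229, 64]), (270, [587, 229, 61]), (272, [653, 194, -801]), (274, [661, 194, -803])]
130 [(256, [572, 208, 119]), (258, [574, 208, 119]), (260, [575, 208, 120]), (262, [577, 208, 118]), (264, [581, 201, 73]), (266, [583, 200, 65]), (268, [585, 200, 
[... 791 characters left out ...]

250 [(256, [572, 95, 125]), (258, [574, 95, 125]), (260, [576, 94, 123]), (262, [580, 67, 79]), (264, [582, 68, 81]), (266, [585, 62, 71]), (268, [588, 61, 68]), (270, [596, 19, -1]), (272, [599, 19, 0]), (274, [602, 18, -1])]
280 [(256, [572, 61, 125]), (258, [574, 62, 127]), (260, [576, 61, 125]), (262, [581, 28, 81]), (264, [583, 27, 80]), (266, [586, 22, 73]), (268, [594, -34, 0]), (270, [597, -33, 0]), (272, [600, -33, 0]), (274, [603, -34, -1])]
0.5482224019664257 0.2612311226175657
0.5762939643489884 0.2612731373172355
0.5492969053990225 0.04622312309279959
0.5810434194106273 0.04598379209045823
knob 525 0.12335108307327762 ((473.498291015625, -89.49311065673828), 18.285093307495117)
```

View pics/c4.png

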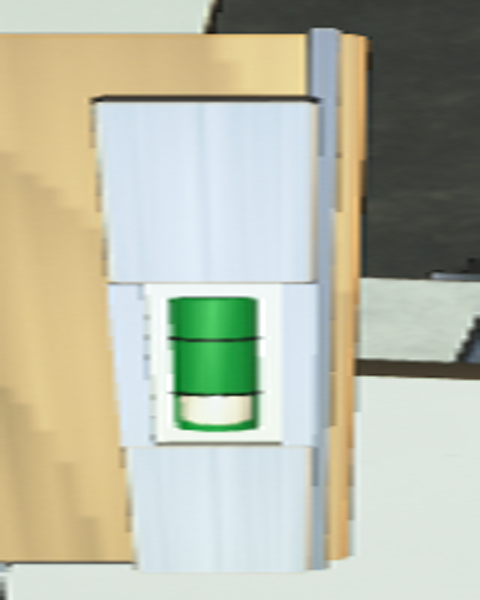

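```bash
python3 - <<'E'
from station import r, optics
from h import *
np.set_printoptions(precision=4,suppress=True)
p=optics.camera_params("scene"); W=world(p,np.load("pics/scene_4.npz")['d'])
m=(W[...,2]>.05)&(W[...,2]<.2)&(W[...,0]>.25)&(W[...,0]<.44)&(W[...,1]>-.25)&(W[...,1]<.03)
P=W[m]; 
for lo in np.arange(-.2,.03,.03):
    q=P[(P[:,1]>lo)&(P[:,1]<lo+.03)]; print(lo.round(2),len(q),np.percentile(q[:,0],99) if len(q) else '', q[:,2].max() if len(q) else '')
p=optics.camera_params("wrist"); f=np.load("pics/wrist_4.npz"); p['view']=f['view']; W=world(p,f['d'])
for u,v in [(178,303),(200,298),(165,300),(203,312),(190,305),(140,290),(60,250),(100,240)]: print(u,v,W[v,u])
E
```

```text
-0.2 746 0.35751865436372904 0.1255643670336122
-0.17 567 0.3731980494652647 0.12591449824532389
-0.14 587 0.3846945513932007 0.12798168876813343
-0.11 607 0.43873824511292203 0.12856904393229576
-0.08 563 0.40500586056169113 0.12724624040404978
-0.05 403 0.3866665513127092 0.126039819322201
-0.02 142 0.3144950175007956 0.12584017617489893
0.01 0  
178 303 [ 0.4706 -0.0785  0.0757]
200 298 [ 0.4987 -0.0761  0.0744]
165 300 [ 0.4557 -0.0718  0.0753]
203 312 [ 0.5007 -0.0909  0.0827]
190 305 [ 0.4843 -0.0845  0.0749]
140 290 [0.5433 0.0916 0.2738]
60 250 [ 0.318  -0.0064  0.0309]
100 240 [ 0.3544 -0.0144  0.0001]
```

Emit:
drive_tool(plan="-2 4.4 0.2 0.6 0 0; -4.1 8.7 0.4 1.3 0 0; -6.1 13.1 0.6 2 0 0; -7.6 16.4 0.74 2.6 0 0; -8.16 17.5 0.79 2.6 0 0; -8.16 17.5 0.79 2.6 0 0; -8.16 17.5 0.79 2.6 0 0; -8.16 17.5 0.79 2.6 0 0", hand=-0.4)

```text
clock: 13.55
tool_pos: [0.475, -0.0885, 0.2164]
ee_rot: [-3.141, -0.0, -0.141]
force: [-0.6, 0.3, 0.1]
opening: 0.0594
```

Emit:
drive_tool(plan="0 0 0 0 0 -9; 0 0 0 0 0 -18; 0 0 0 0 0 -27; 0 0 2 0 0 -36; 0 0 4 0 0 -40; 0 0 5 0 0 -40; 0 0 5 0 0 -40; 0 0 5 0 0 -40")

```text
clock: 14.55
tool_pos: [0.4749, -0.0898, 0.1671]
ee_rot: [3.141, -0.001, 0.555]
force: [-0.0, -0.7, -0.2]
opening: 0.0597
```

```bash
python3 look.py 5 scene wrist side; python3 - <<'E'
from station import r; print(r.observe()['qpos'])
E
```

```text
14.55 [ 0.4749 -0.0898  0.1671] [ 3.1409 -0.0008  0.5545] [-0.0336 -0.7045 -0.2269] [ 0.0521 -0.036  -0.0088] 0.05969912106354804
[ 0.17737486  0.34799869 -0.10025322  2.02290027  0.04910028  0.77166794
  0.60266879]
```

View pics/wrist_5.png

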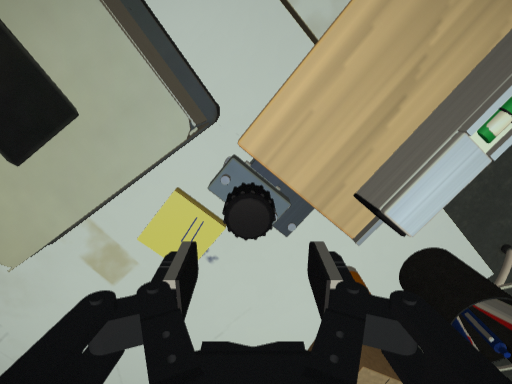

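View pics/sc_5.png

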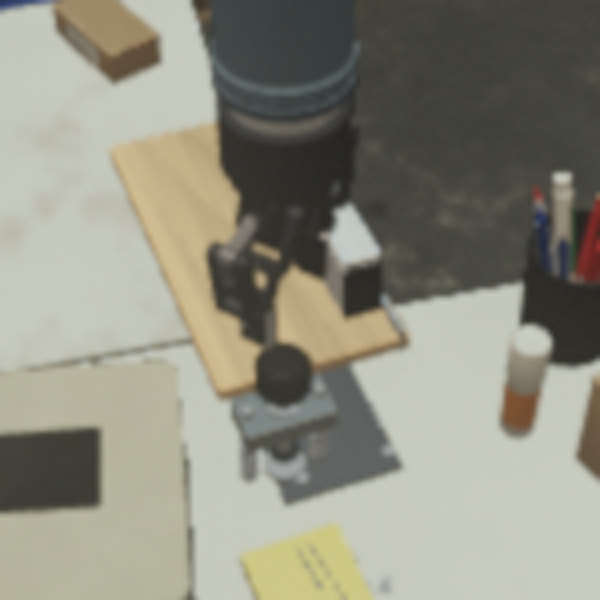

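View pics/sd_5.png

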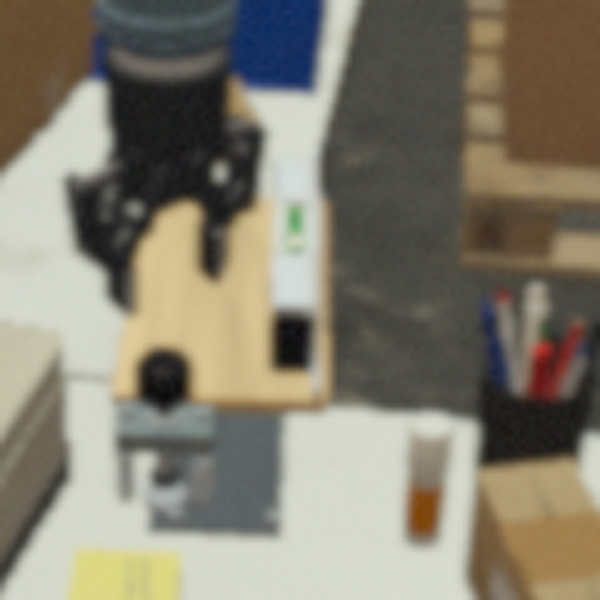

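```bash
python3 - <<'E'
from station import r, optics
from h import *
np.set_printoptions(precision=4,suppress=True)
p=optics.camera_params("wrist"); f=np.load("pics/wrist_5.npz"); p['view']=f['view']; W=world(p,f['d'])
P=W[170:250,215:285].reshape(-1,3); t=P[(P[:,2]>.117)&(P[:,2]<.13)]
print(len(t),np.median(t[:,2]),cv2.minEnclosingCircle((t[:,:2]*1000).astype(np.float32)),t.mean(0))
m=((W[...,2]>.117)&(W[...,2]<.13)).astype(np.uint8); m[:170]=0;m[250:]=0;m[:,:215]=0;m[:,285:]=0
c=max(cv2.findContours(m,0,1)[0],key=cv2.contourArea); (u,v),rad=cv2.minEnclosingCircle(c); print(u,v,rad,onplane(p,[(u,v)],.1235))
E
```

```text
1938 0.1227211132670666 ((472.5449523925781, -90.60814666748047), 19.424484252929688) [ 0.4716 -0.0889  0.1221]
248.71951293945312 214.3780517578125 26.825225830078125 [[ 0.4712 -0.0881  0.1235]]
```

Emit:
drive_tool(plan="-0.15 -0.15 2 0 0 0; -0.15 -0.15 4 0 0 0; -0.15 -0.15 5.5 0 0 0; -0.15 -0.15 6.5 0 0 0; -0.15 -0.15 6.9 0 0 0; -0.15 -0.15 6.9 0 0 0; -0.15 -0.15 6.9 0 0 0; -0.15 -0.15 6.9 0 0 0")

```text
clock: 15.7
tool_pos: [0.4726, -0.0895, 0.0979]
ee_rot: [3.141, -0.001, 0.555]
force: [-0.7, -0.1, 0.1]
opening: 0.06
```

Emit:
drive_tool(plan="0 0 0 0 0 0; 0 0 0 0 0 0; 0 0 0 0 0 0; 0 0 0 0 0 0; 0 0 0 0 0 0; 0 0 0 0 0 0; 0 0 0 0 0 0; 0 0 0 0 0 0", hand=1, grip_force=50)

```text
clock: 16.7
tool_pos: [0.4721, -0.0895, 0.0975]
ee_rot: [3.142, 0.0, 0.555]
force: [-1.3, -0.6, 1.1]
opening: 0.0341
```

```bash
python3 look.py 6 scene wrist
```

```text
16.7 [ 0.4721 -0.0895  0.0975] [3.1416 0.0003 0.5549] [-1.2777 -0.6411  1.1088] [-0.3968  0.3296  0.0215] 0.034051273556663944
```

View pics/wrist_6.png

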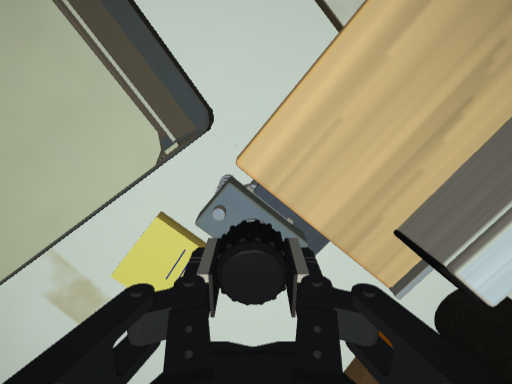

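View pics/sc_6.png

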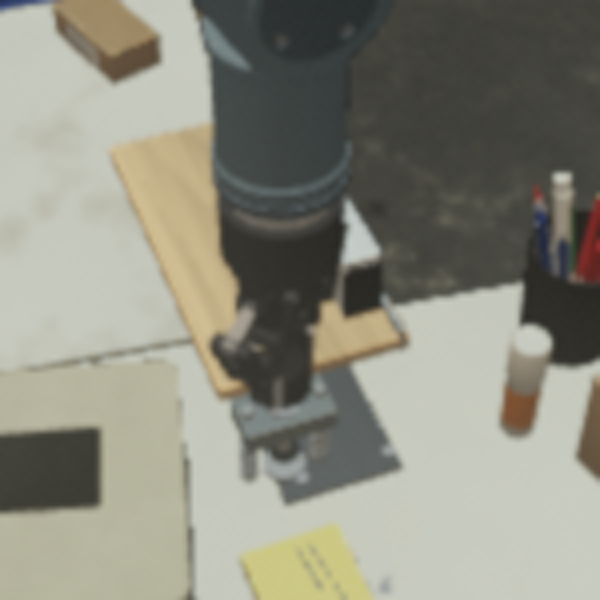

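Emit:
drive_tool(plan="0 0 0.2 0 0 0; 0 0 0.4 0 0 0; 0 0 0.6 0 0 0; 0 0 0.8 0 0 0; 0 0 1.0 0 0 0; 0 0 1.2 0 0 0; 0 0 1.3 0 0 0; 0 0 1.3 0 0 0")

```text
clock: 17.8
tool_pos: [0.4721, -0.0895, 0.0844]
ee_rot: [-3.142, 0.0, 0.555]
force: [-4.0, -2.9, 3.0]
opening: 0.0344
```

```bash
python3 look.py 7 side
```

```text
17.8 [ 0.4721 -0.0895  0.0844] [-3.1416  0.0003  0.555 ] [-4.037  -2.9249  2.975 ] [-0.7311  0.7723  0.0239] 0.03436604640914305
```

View pics/sd_7.png

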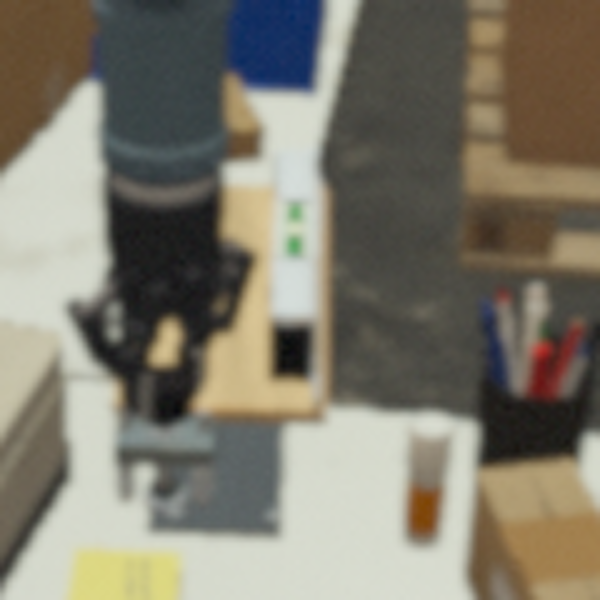

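Emit:
drive_tool(plan="-0.05 0 0.1 0 0 0; -0.08 0 0.2 0 0 0; -0.08 0 0.3 0 0 0; -0.08 0 0.4 0 0 0; -0.08 0 0.4 0 0 0; -0.08 0 0.4 0 0 0; -0.08 0 0.4 0 0 0; -0.08 0 0.4 0 0 0")

```text
clock: 18.85
tool_pos: [0.4721, -0.0896, 0.0808]
ee_rot: [3.141, -0.001, 0.555]
force: [-2.8, -1.5, 6.2]
opening: 0.034
```

Emit:
drive_tool(plan="0 0 0.05 0 0 0; 0 0 0.1 0 0 0; 0 0 0.1 0 0 0; 0 0 0.1 0 0 0; 0 0 0.1 0 0 0; 0 0 0.1 0 0 0; 0 0 0.1 0 0 0; 0 0 0.1 0 0 0")

```text
clock: 19.85
tool_pos: [0.4721, -0.0896, 0.0798]
ee_rot: [3.141, -0.001, 0.555]
force: [-2.8, -2.3, 7.4]
opening: 0.0343
```

```bash
python3 look.py 8 side wrist scene
```

```text
19.85 [ 0.4721 -0.0896  0.0798] [ 3.1412 -0.0009  0.5553] [-2.8216 -2.2848  7.4336] [-0.4022  0.6091  0.0454] 0.034254214644799774
```

View pics/sd_8.png

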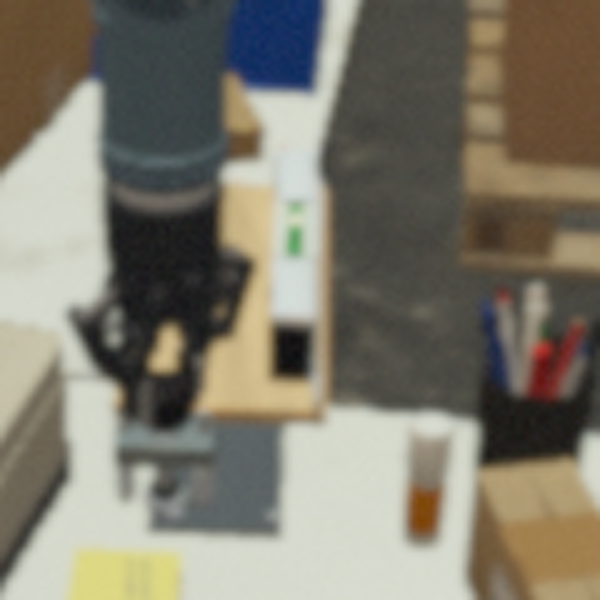

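View pics/sc_8.png

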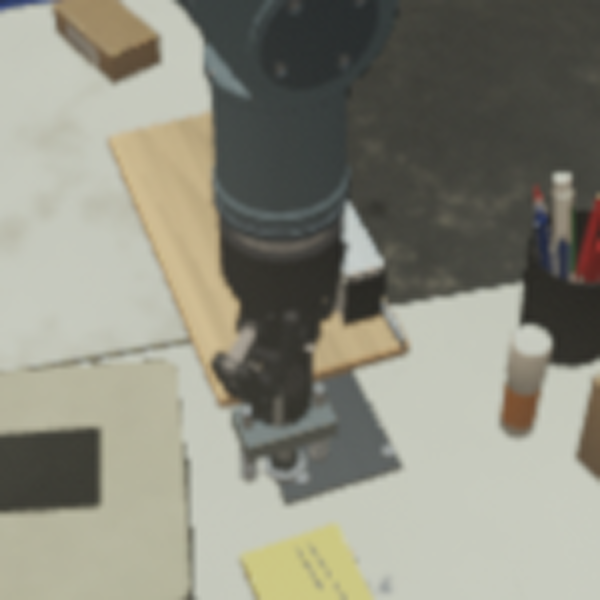

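View pics/wrist_8.png

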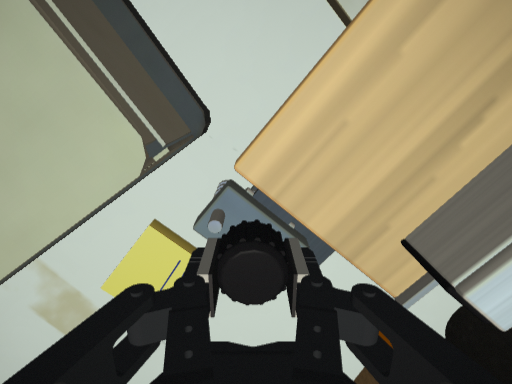

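Emit:
drive_tool(plan="0 0 -0.06 0 0 8; 0 0 -0.12 0 0 16; 0 0 -0.18 0 0 24; 0 0 -0.24 0 0 32; 0 0 -0.29 0 0 40; 0 0 -0.29 0 0 40; 0 0 -0.29 0 0 40; 0 0 -0.29 0 0 40")

```text
clock: 21.0
tool_pos: [0.4724, -0.0896, 0.0828]
ee_rot: [-3.141, -0.002, -0.143]
force: [-2.4, -1.2, 7.5]
opening: 0.0341
```

```bash
python3 look.py 9 side wrist
```

```text
21.0 [ 0.4724 -0.0896  0.0828] [-3.1413 -0.0016 -0.143 ] [-2.402  -1.247   7.4516] [-0.386   0.4851 -0.0604] 0.03413081625689568
```

View pics/sd_9.png

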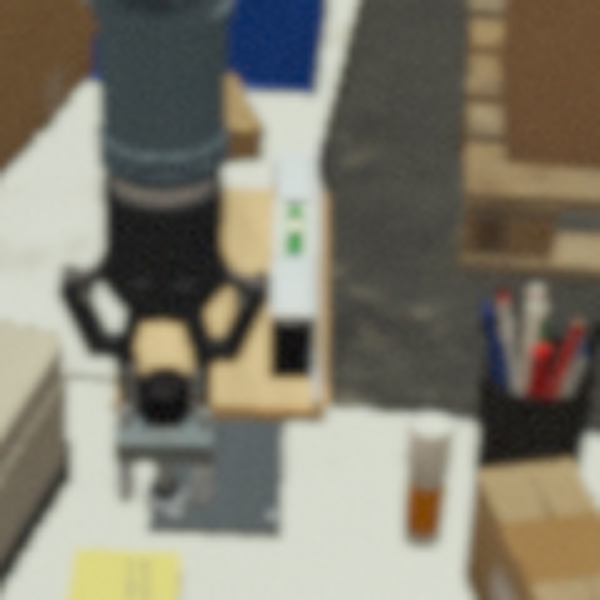

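View pics/wrist_9.png

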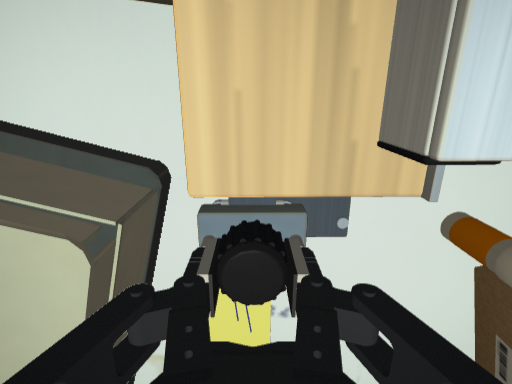

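```bash
cat > bub.py <<'E'
from station import r, optics
from h import *
np.set_printoptions(precision=4,suppress=True)
s=r.observe(); print(s['clock'],s['tool_pos'],s['ee_rot'],s['force'],s['opening'])
p=optics.camera_params("side")
ims=[optics.capture("side")[0].astype(float) for _ in range(2)]; im=np.mean(ims,0)
cv2.imwrite("pics/b_%.2f.png"%s['clock'],cv2.resize(im[165:220,245:275],None,fx=12,fy=10,interpolation=cv2.INTER_NEAREST))
q=proj(p,[(0.58,0.068,.123)])[0]; print('vial centre px',q)
g=np.clip(im[...,1]-(im[...,0]+im[...,2])/2-8,0,None)
R=g[int(q[1])-12:int(q[1])+13,int(q[0])-8:int(q[0])+9]; pr=R.sum(1); rows=np.arange(int(q[1])-12,int(q[1])+13)
print(np.c_[rows,pr.round()][pr>5].astype(int).tolist())
idx=np.where(pr>5)[0]; lo,hi=idx[0],idx[-1]
# split at minimum in interior / brightest white
w=im[...,:].min(2)[rows][:,int(q[0])-3:int(q[0])+4].max(1)
k=np.arange(lo+1,hi); c=k[np.argmin(pr[k])]
top=pr[lo:c].sum()+pr[c]/2; bot=pr[c+1:hi+1].sum()+pr[c]/2
print('split row',rows[c],'top',top,'bot',bot,'b mm',20*(bot-top)/(top+bot))
E
python3 bub.py
```

```text
21.1 [ 0.4725 -0.0896  0.0828] [-3.1413 -0.0017 -0.143 ] [-3.66   -1.8153  7.0261] 0.03448609225896859
vial centre px [259.0296 184.8812]
[[178, 9], [179, 16], [180, 42], [181, 110], [182, 134], [183, 100], [184, 66], [185, 68], [186, 106], [187, 147], [188, 176], [189, 166], [190, 101], [191, 38], [192, 13], [193, 10]]
split row 192 top 1286.125 bot 15.875 b mm -19.512288786482333[ WARN:0@1.669] global loadsave.cpp:1063 imwrite_ Unsupported depth image for selected encoder is fallbacked to CV_8U.
```

Emit:
drive_tool(plan="0 0 -0.05 0 0 6; 0 0 -0.1 0 0 12; 0 0 -0.11 0 0 15; 0 0 -0.11 0 0 15; 0 0 -0.11 0 0 15; 0 0 -0.11 0 0 15; 0 0 -0.11 0 0 15; 0 0 -0.11 0 0 15")

```text
clock: 22.2
tool_pos: [0.4726, -0.0897, 0.0839]
ee_rot: [-3.141, -0.002, -0.405]
force: [-1.3, -1.4, 7.1]
opening: 0.0341
```

Emit:
drive_tool(plan="0 0 0 0 0 0; 0 0 0 0 0 0; 0 0 0 0 0 0; 0 0 0 0 0 0; 0 0 0 0 0 0; 0 0 0 0 0 0; 0 0 0 0 0 0; 0 0 0 0 0 0")

```text
clock: 23.2
tool_pos: [0.4726, -0.0897, 0.0839]
ee_rot: [-3.141, -0.002, -0.405]
force: [-1.8, -1.1, 7.4]
opening: 0.0338
```

```bash
sed -i 's/k=np.arange(lo+1,hi)/k=np.arange(lo+4,hi-3)/' bub.py; sed -i 's/cv2.resize(im\[/cv2.resize(im.astype(np.uint8)[/' bub.py; python3 bub.py; ls pics | grep b_
```

```text
23.2 [ 0.4726 -0.0897  0.0839] [-3.1409 -0.0019 -0.4046] [-1.8179 -1.0643  7.4078] 0.03378426295051904
vial centre px [259.0296 184.8812]
[[178, 7], [179, 15], [180, 42], [181, 107], [182, 144], [183, 131], [184, 93], [185, 70], [186, 80], [187, 116], [188, 166], [189, 166], [190, 97], [191, 32], [192, 14], [193, 14], [194, 13], [195, 12], [196, 7]]
split row 192 top 1271.375 bot 52.375 b mm -18.41737488196412
b_21.10.png
b_23.20.png
```

Emit:
drive_tool(plan="0 0 -0.02 0 0 3; 0 0 -0.04 0 0 6; 0 0 -0.04 0 0 6; 0 0 -0.04 0 0 6; 0 0 -0.04 0 0 6; 0 0 -0.04 0 0 6; 0 0 -0.04 0 0 6; 0 0 -0.04 0 0 6")

```text
clock: 24.3
tool_pos: [0.4726, -0.0897, 0.0843]
ee_rot: [-3.141, -0.002, -0.509]
force: [-2.6, -1.6, 7.0]
opening: 0.0338
```

Emit:
drive_tool(plan="0 0 0 0 0 0; 0 0 0 0 0 0; 0 0 0 0 0 0; 0 0 0 0 0 0; 0 0 0 0 0 0; 0 0 0 0 0 0; 0 0 0 0 0 0; 0 0 0 0 0 0")

```text
clock: 25.3
tool_pos: [0.4726, -0.0897, 0.0843]
ee_rot: [-3.141, -0.002, -0.509]
force: [-2.8, -1.5, 7.2]
opening: 0.0347
```

```bash
sed -i 's/k=np.arange(lo+4,hi-3)/lo,hi=4,19; k=np.arange(lo+4,hi-6)/;s/im\[165:220,245:275\],None,fx=12,fy=10/im.astype(np.uint8)[165:220,230:290],None,fx=10,fy=10/' bub.py; sed -i 's/cv2.resize(im.astype(np.uint8)\[165:220,245:275\],None,fx=12,fy=10/cv2.resize(im.astype(np.uint8)[165:220,230:290],None,fx=10,fy=10/' bub.py; python3 bub.py; python3 look.py 10 scene wrist side; mv pics/b_2[4-9]*.png pics/bnow.png
```

```text
25.3 [ 0.4726 -0.0897  0.0843] [-3.1407 -0.0019 -0.5092] [-2.7978 -1.536   7.2449] 0.03467255344137479
vial centre px [259.0296 184.8812]
[[178, 6], [179, 14], [180, 38], [181, 109], [182, 144], [183, 137], [184, 100], [185, 72], [186, 70], [187, 106], [188, 165], [189, 163], [190, 86], [191, 25], [192, 14], [193, 14], [194, 14], [195, 14], [196, 12]]
split row 180 top 41.25 bot 1196.5 b mm 18.6669359725308
25.4 [ 0.4727 -0.0897  0.0843] [-3.1407 -0.0019 -0.5092] [-2.1131 -2.2244  7.3969] [-0.4445  0.4309  0.0347] 0.0344291054431527
```

View pics/bnow.png

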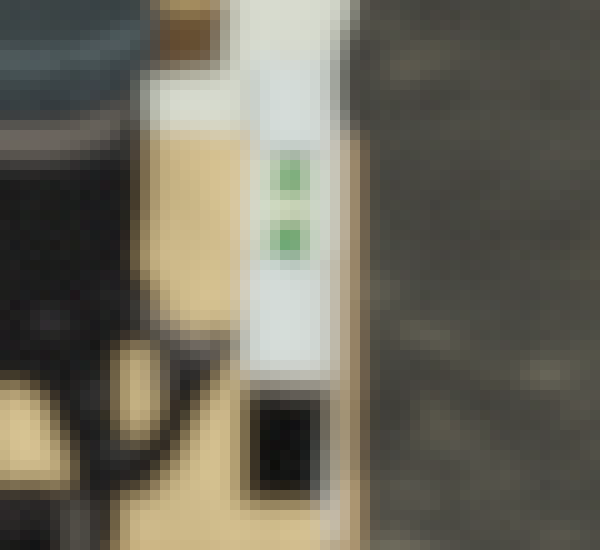

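View pics/sc_10.png

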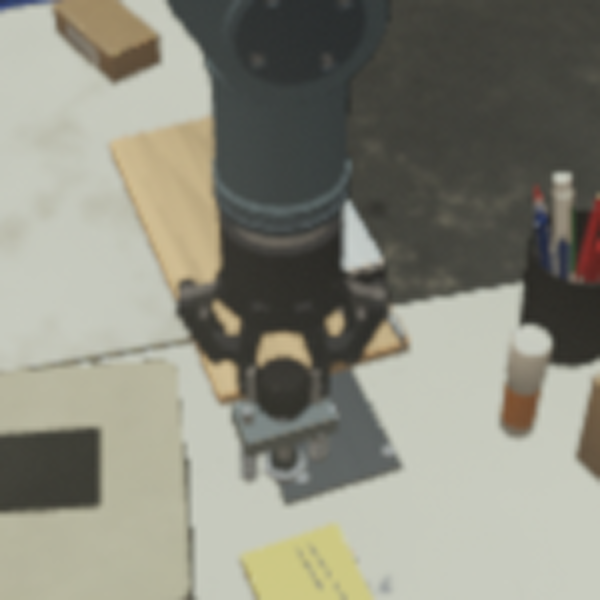

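View pics/sd_10.png

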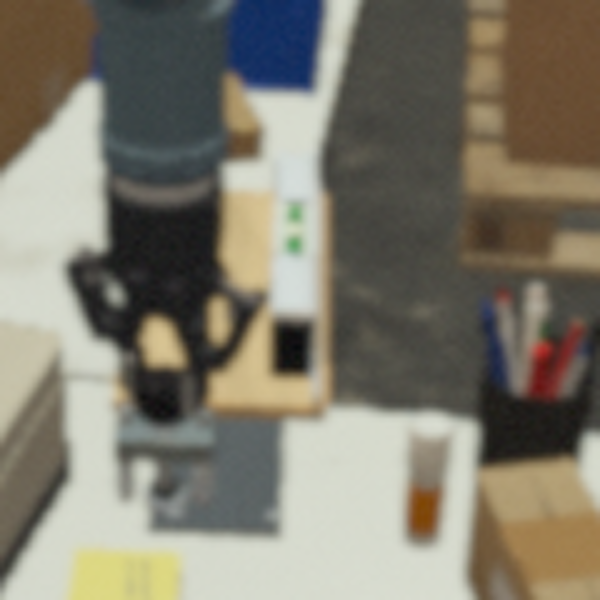

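View pics/wrist_10.png

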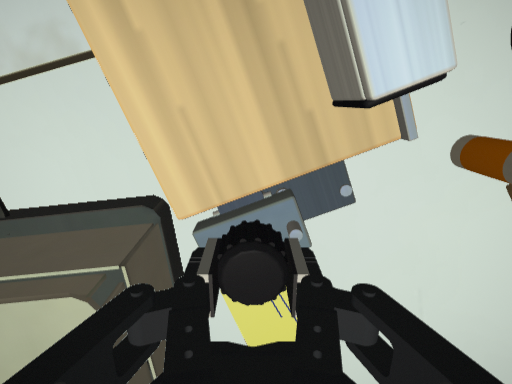

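```bash
python3 - <<'E'
from station import r, optics
from h import *
np.set_printoptions(precision=4,suppress=True)
c,s=.98953,.14436
for t in ("4","10"):
    p=optics.camera_params("side"); W=world(p,np.load(f"pics/side_{t}.npz")['d'])
    B=np.stack([W[...,0]*c-W[...,1]*s,W[...,0]*s+W[...,1]*c,W[...,2]],-1)
    m=(B[...,2]>.1)&(B[...,2]<.14)&(B[...,0]>.535)&(B[...,0]<.60)&(B[...,1]<.29)&(B[...,1]>.02)
    P=B[m]; print(t,len(P),P.mean(0),cv2.minAreaRect((P[:,:2]*1000).astype(np.float32)),'slope',np.polyfit(P[P[:,2]>.112][:,1],P[P[:,2]>.112][:,2],1))
s=r.observe(); print(s['clock'],s['force'],s['opening'])
E
```

```text
4 325 [0.5647 0.1217 0.1207] ((564.423095703125, 145.80540466308594), (30.7954044342041, 225.1446990966797), 0.0709247887134552) slope [-0.0246  0.1253]
10 335 [0.5647 0.1223 0.1214] ((563.4495849609375, 146.52658081054688), (30.525196075439453, 227.9711151123047), 0.5891309380531311) slope [0.0104 0.1215]
25.55 [-1.7779 -1.3656  7.3758] 0.03447460224293353
```

```bash
python3 -c "
from station import r; print(r.hand_in()); print(r.observe()['clock'])"
```

```text
the job is handed in; nothing more can be done
None
the job is handed in; nothing more can be done
```

The level is on the board against the fence, and the job was handed in at about 25.6 s with the knob still gripped and pressed down. The bubble read as centred between the lines.

**Level placement:** I set the level down with the tool tilted to match the board, slid it until it met the fence (about 12 N) and let go. The wrist camera then showed its edge at the fence face within about 1 mm. It sat about 3 mm off the board's middle. The side camera showed it had not moved after the knob was turned.

**Knob:** I pressed it until the force reached about 7.4 N. Pressing one more millimetre added about 1.2 N, against the spring's 0.9 N/mm. Together these put the foot on its pad with the knob pushed in about 7–8 mm. I turned it 61° (1.06 rad) clockwise in all, raising the tool with it and holding 7.0–7.5 N.

**Bubble:** The last side-camera picture showed equal green on both sides of the bubble (620 against 620), so about 0 ± 1 mm.

**Checks that failed or disagreed:**
- **Automatic bubble reading:** My script picked the wrong split point in the green profile every time I ran it (18.7 mm on the last). I took the reading by hand from the printed profile.
- **Level's slope from depth:** This was too noisy to confirm that the level is horizontal. It gave 0.010 rad at the end, and only −0.025 rad at the start, when the board stood at 0.045.
- **Sideways force:** 2–3 N remained on the tool while gripping the knob, probably because the grip is slightly off centre.

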